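# Third hand at the syringe pump

### The arm

A 6-joint arm with a two-finger parallel gripper is mounted at the origin on the work surface. World frame = base frame: x ahead of the robot, y to its left, z up, the work surface at z = 0. Lengths are in m, angles in degrees, forces in N, time in s.
With the tool pointing down it reaches from about 0.35 to 0.925 m from the base axis. Payload 6.4 kg.
Tool frame: the origin (TCP) lies on the centre line of the jaws, within the pads' length; the fingertips stand robot.tcp_to_tips ahead of it and the grasp point (between the pads) lies 2 mm behind it (robot.tcp_to_tips is the distance from the TCP to the fingertips, in m); x points along the fingers, y is the direction in which the jaws open and shut, and the axes are right-handed (so a half turn about x gives the same grasp; the last joint's range is limited). The gripper opens to 85 mm and grips with 20 to 120 N. Pads are 22 mm wide; open, the fingers measure 114 mm over their backs; the gripper's body (76 mm by 85 mm) begins 54 mm behind the grasp point. The pads swing forward as they close: fully open they stand 13 mm farther back than shut.
Start: joints at [-74.089, 14.043, 89.255, -0, 76.702, -9.975], TCP at [0.284, -0.585, 0.248] pointing down, gripper open.
Joint ranges: [-179.41, 179.41], [-58.25, 129.5], [7.25, 145.43], [-54.29, 234.29], [11.92, 165.04], [-157.13, 157.13]. Speed limits (degrees/s): [147.25, 147.25, 180, 180, 180, 180].

### API

Orientations are given as [roll, pitch, yaw] about the fixed x, y, z axes, in that order (R = Rz(yaw) Ry(pitch) Rx(roll)).
In Python, from station import robot, vision, models gives the robot as it stands. The module is installed in compiled form; this text tells all that it offers.
- The arm moves only by the shell command python3 -m handwheel 'ROWS' [OPENING]. ROWS is JSON, a list that holds one entry, the list of rows, each a list of 6 numbers: the shift along the world's x, y, z in mm, then the turn, a rotation vector about the world's x, y, z in rad. In form: [[[dx, dy, dz, rx, ry, rz], ...]]. A call has 1 to 8 rows; each row shifts and turns the pose as measured when the row begins; what a row does not reach is not made up. A row lasts 1/8 s, in which the tool goes at most 62.5 mm and 10.7 degrees, less where a joint would pass 70% of its speed; a pose out of reach is approached as far as the arm can. A call is refused whole if a number of a shift passes 62.5 or a number of a turn 0.188, either way. A call with a gripper value outside its range is refused whole. OPENING is the opening, from 0 (shut) to 1 (fully open), set as the call begins (- or left out, the last holds). The fingers move at their own pace and stop on an object; the grip force is fixed at half the most. Time passes only in rows, so rows that do not move let the fingers close. It gives the time, the measured TCP pose, the force and the opening at its end, in the units of the state.
- robot.read_state(): the state, without advancing time (a new reading comes with each control period).
- vision.camera(name): name is "scene" or "side" or "wrist"; returns the picture (400x640x3 uint8, blue, green, red); there is no depth.
- vision.get_calibration(name): a dict with "fx", "fy", "cx", "cy" (pixels), "k1" (the pictures are not rectified: a ray, as slopes to the right and down, at radius r is drawn at 1 + k1 r^2 times it, then the intrinsics apply), "eye" and "attitude" of the camera in the world; the wrist camera has in their place "T_tool_cam" (4x4, takes a point from camera to tool coordinates, whose origin is the TCP and whose axes are the tool frame's). Camera axes: x right, y up, looking along -z (the intrinsics and any distortion apply to the point x, -y, -z); pixel columns grow to the right and rows downward; lengths in m; the calibration is good to about 2 mm. A picture is of the moment at which its call begins: read the wrist's pose just before it. get_calibration takes no time and is no camera call.
- robot.close_job(): hands the job in, once; it reports no verdict.
Trained networks look in the newest picture that a camera, given by its name, has taken for a name from the list of things; names that differ only in an ending like _2 or _b are one class to them, and where a whole thing is asked for, a point or a joint stands for the part that bears it (a point fixed in the world has none). Each returns a list of dicts, best first, with "p" (0 to 1); they miss things now and then, are a little off and sometimes report something else, mostly with a low value. They report only what shows in the picture. A call takes as long as a camera call. They do not tell look-alikes from the thing itself.
- models.cut_out(camera, query): "pixels" (400x640 bool, what is visible of it) and "pixel" ([row, column] in pixels, amid what is visible of it).
The state is a dict: "t": time; "joint_pos": joint angles; "qvel": joint speeds; "effort": joint torques, N m; "ee_pos": TCP position; "eef_rot": TCP orientation; "force": force on the tool from outside, world axes, zero at the start; "moment": the same for the moment, N m; "grip_width": finger opening in m.
Only numpy, scipy, OpenCV 4.12 (cv2) and the standard library are available. Lean on these libraries where they do the work, as an engineer would, in place of code of your own. Each camera call takes 0.05 s, during which the arm holds its last target. There are 200 camera calls.

### The job

Help me set up the syringe pump: first slide its pusher block all the way back to its end stop, then take the thicker of the two steel syringes from the rest and lay it in the pump's V-cradle, tip pointing away from the pusher and flange on the pusher's side of the flange plate. Push it forward so that the flange bears on the rubber-backed plate with a steady force of about 10 newtons (5 to 15, and never above 20), and finish while still gripping it and pushing like that, because I will then swing the clamp over and screw it down. Leave the thin syringe, the bottle and the beaker where they are and don't drop the syringe on the bench.

Things in the scene. Friction and masses are not known exactly. Their poses are not given: they have to be found in the camera images.
- pump: syringe pump fixed to the bench: white housing 270 mm long (y), 150 mm deep (x), top 70 mm above the bench. Origin: middle of its underside; x to its back, y along the syringe axis from the pusher towards cradle and tip, z up. Display and keys on the low front. From 31 mm behind the syringe axis, beside the cradle, stands the barrel clamp, swung open to the back, top 155 mm above the bench
- seat (a point): where the syringe must lie: on the axis a 26 mm barrel takes when resting in the V-cradle (114 mm above the bench), at the unloaded face of the flange plate. Axes as the pump's; push along +y. The cradle block (90-degree V, 24 mm long, top 1 mm above the axis) lies 14 to 38 mm along +y. Beyond it to 105 mm the barrel can be gripped from above (housing 44 mm below). The plunger goes on the -y side
- flange_plate: upright steel plate, 52 mm wide, 6 mm thick, with an open-topped slot 30 mm wide for the barrel, between pusher and cradle block, on two rubber buffers; top 14.5 mm above the syringe axis. It gives along +y about 1 mm for every 4 N, 6 mm at most. Origin: on the syringe axis, on the face towards the pusher; axes as the pump's
- pusher (a joint): position of the pusher block in m: 0 nearest to the cradle, 0.087 at its end stop (slid along pump -y). It stays where it is left and slides freely along two guide rods with about 2 N of friction (drive nut released)
- pusher_grip (a point): grip point in the upper part of the grey pusher block, 120 mm above the bench, on the syringe axis line seen from above. This part is 36 mm wide (pump x), 26 mm thick along the slide (pump y), top 134 mm above the bench; it stands on a foot 56 mm wide whose top is 92 mm above the bench. Can be gripped from above across pump x
- syringe_mid (a point): middle of the thick syringe's barrel, on its axis. Steel, round, about 0.22 kg. y axis: along the syringe to the tip (x and z may be rolled). Barrel diameter 26 mm, +-52.5 mm along y; tip 17 mm more at +y; flange (diameter 40 mm, 5 mm thick) at -y, its front face 52.5 mm from here; plunger end (diameter 26 mm) 119.5 mm from here. Starts level in the rest, axis 58 mm above the bench
- syringe: the same thick syringe; origin on its axis at the front face of the flange (the face that bears on the flange plate), y towards the tip; centre of mass about 38 mm ahead (+y) of the origin
- rest: grey plastic syringe rest, fixed, base 130 by 112 mm, 8 mm thick, with two pairs of V-notched posts, 57 mm high, each pair carrying one syringe along its y, 72 mm apart in x; either syringe may be in either place. The posts stand 10 to 20 mm and 92 to 102 mm ahead of the flange's front face, give or take 1 mm; the barrel is free between them. Origin: middle of its underside, y towards the tips
- small_syringe: the thin steel syringe, barrel diameter 16 mm, flange 28 mm, as long as the thick one; bystander. Origin on its axis at the front face of the flange
- bottle: small glass bottle with a blue cap, 56 mm in diameter, about 105 mm high; bystander. Origin: middle of its underside
- beaker: glass beaker, 60 mm in diameter, 70 mm high; bystander. Origin: middle of its underside
There are look-alikes about, which are no part of the job. Leave any pink look-alike of the syringe alone.

How it is judged (in metres and radians):
On the way, in this order (a step that is already met when the one before it is completed fails the run):
1. the pusher block is slid back to its end stop (value of joint pusher above 0.083 m), for 0.2 s.
2. the thick syringe lies along the V-cradle and its flange is pressed on the flange plate with 5 to 15 N (contact force between syringe and flange_plate between 5 and 15 N and distance between syringe and seat below 0.008 m and angle between the y axis of syringe and the y axis of seat, either way round below 0.06 rad), for 0.3 s.
At the end, for the whole second after the job is handed in: Pusher within 4 mm of its end stop; thick syringe in the V-cradle, within 3 mm (sideways, height) and 0.05 rad of its axis, tip away from the pusher, still gripped and at rest, its flange pressing on the plate with 5 to 15 N throughout the last second (value of joint pusher above 0.083 m and contact force between syringe and flange_plate between 5 and 15 N and x of syringe in the frame of seat between -0.003 and 0.003 m and z of syringe in the frame of seat between -0.003 and 0.003 m and y of syringe_mid in the frame of seat above 0.04 m and angle between the y axis of syringe and the y axis of seat, either way round below 0.05 rad and contact force between the fingers and syringe above 3 N and linear speed of syringe below 0.01 m/s); the arm keeps its last pose, push and grip.
It fails at once if the flange is pressed on the plate with more than 20 N (contact force between syringe and flange_plate above 20 N).
It fails at once if the syringe is dropped on the bench (height (world z) of syringe below 0.045 m).
It fails at once if the thin syringe, the bottle or the beaker is moved by more than 15 mm (distance of any of small_syringe, bottle, beaker from where it was at the start of the episode above 0.015 m).
It also fails if it takes over 64 s, if anything falls off the work surface, if the arm or the gripper's body presses on something with over 40 N, if the wrist force passes 120 N, or if a joint passes its speed limit or range.

## Working session

There is one attempt and no reset: what is moved stays moved. The work goes in short steps, Python scripts to look and compute and a shell command to move; the robot and the scene stay as the last step left them, time stands still between calls to the robot, and variables do not carry over. Pictures are saved under pics/ and viewed, about 8 in all and at most 12, crops included, and the job is handed in when it is done.

```bash
mkdir -p pics
cat > h.py <<'E'
import numpy as np, cv2
from station import robot, vision, models
from scipy.spatial.transform import Rotation as R
def shot(n,f=None):
    im=vision.camera(n)
    if f: cv2.imwrite('pics/'+f,im)
    return im
E
python3 - <<'E'
from h import *
print(robot.read_state()); 
try: print(robot.tcp_to_tips)
except Exception as e: print(e)
for n in('scene','side','wrist'):
    print(n,vision.get_calibration(n)); shot(n,n+'0.png')
E
```

```text
{'t': 0.0, 'joint_pos': array([-7.40900792e+01,  1.40844427e+01,  8.93258497e+01, -5.15073755e-04,
        7.67009932e+01, -9.97507339e+00]), 'qvel': array([ 0.01322477,  0.11550672, -0.04571904, -0.03056227,  0.08757889,
       -0.00921929]), 'effort': array([-5.20015074e-04, -4.29508460e+01, -3.26128113e+01, -1.48213330e-04,
        5.46190655e-03, -1.49191720e-05]), 'ee_pos': array([ 0.2836255 , -0.58426828,  0.24716787]), 'eef_rot': array([-99.71711795,  89.88871329, 106.16799523]), 'force': array([-0.1325447 ,  0.34578738,  1.2249869 ]), 'moment': array([ 0.02039048, -0.01984639, -0.05155865]), 'grip_width': 0.08531531291185235}
0.017
scene {'fx': 431.27095913433027, 'fy': 431.27095913433027, 'cx': 324.8525993878823, 'cy': 196.93678875362497, 'k1': -0.10333745557056569, 'eye': array([ 1.24433386, -0.05727922,  0.90651846]), 'attitude': array([37.15839045,  0.7015277 , 82.29849215])}
side {'fx': 490.6209624648887, 'fy': 490.6209624648887, 'cx': 319.4569947323944, 'cy': 202.05060417015648, 'k1': -0.04980928460060519, 'eye': array([0.59261395, 0.9423964 , 0.86373301]), 'attitude': array([  50.83774976,    0.37931386, -177.42292365])}
wrist {'fx': 300.6552174896761, 'fy': 300.6552174896761, 'cx': 318.94695835063743, 'cy': 204.5144422709527, 'k1': -0.0027358925309945935, 'T_tool_cam': array([[-1.00027173e-03,  3.21455161e-01, -9.46924273e-01,
        -1.25385161e-01],
       [ 9.99999482e-01,  5.01262597e-04, -8.86171982e-04,
         4.58110089e-05],
       [ 1.89793163e-04, -9.46924669e-01, -3.21455495e-01,
        -8.22655415e-02],
       [ 0.00000000e+00,  0.00000000e+00,  0.00000000e+00,
         1.00000000e+00]])}
```

View images.

View pics/scene0.png

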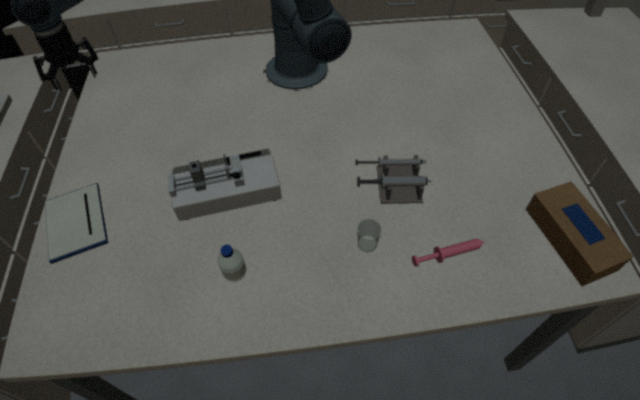

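View pics/side0.png

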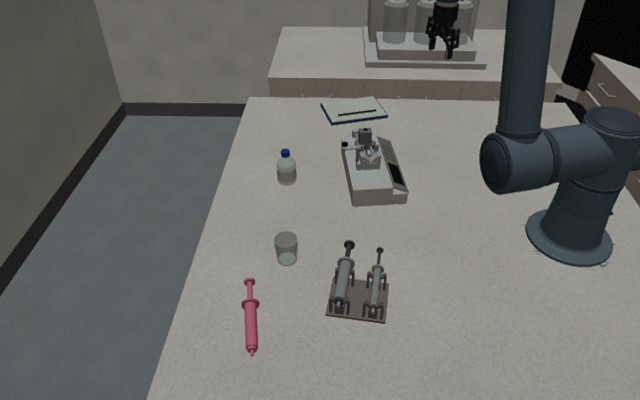

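```bash
cat >> h.py <<'E'
def cam(n):
    c=vision.get_calibration(n)
    if n=='wrist':
        s=robot.read_state(); T=np.eye(4); T[:3,:3]=R.from_euler('xyz',s['eef_rot'],degrees=True).as_matrix(); T[:3,3]=s['ee_pos']
        W=T@c['T_tool_cam']; return c,W[:3,:3],W[:3,3]
    return c,R.from_euler('xyz',c['attitude'],degrees=True).as_matrix(),np.array(c['eye'])
def proj(C,P):
    c,M,e=C; q=(np.atleast_2d(P)-e)@M; u=q[:,0]/-q[:,2]; v=-q[:,1]/-q[:,2]; k=1+c['k1']*(u*u+v*v)
    return np.c_[c['cx']+c['fx']*u*k, c['cy']+c['fy']*v*k]
def back(C,uv,z):
    c,M,e=C; d=(np.array(uv,float)-[c['cx'],c['cy']])/[c['fx'],c['fy']]; x=d.copy()
    for _ in range(20): x=d/(1+c['k1']*(x@x))
    r=M@np.array([x[0],-x[1],-1]); return e+r*(z-e[2])/r[2]
E
python3 - <<'E'
from h import *
a=cv2.imread('pics/scene0.png'); b=cv2.imread('pics/side0.png')
f=lambda i,x,y,w,h,s:cv2.resize(i[y:y+h,x:x+w],(w*s,h*s),interpolation=cv2.INTER_CUBIC)
A=np.vstack([np.hstack([f(a,160,140,130,90,3),f(a,350,145,90,65,3)[:195,:].copy() if 0 else cv2.copyMakeBorder(f(a,350,145,90,65,4),0,10,0,0,cv2.BORDER_CONSTANT)]),]) if 1 else 0
B=np.hstack([f(b,330,120,90,90,3),f(b,320,235,80,90,3)]); 
B=cv2.copyMakeBorder(B,0,0,0,A.shape[1]-B.shape[1],cv2.BORDER_CONSTANT)
cv2.imwrite('pics/c1.png',np.clip(np.vstack([A,B])*1.5,0,255))
C=cam('scene');S=cam('side')
for n,uv,z in[('p FL',(178,216),0),('FR',(281,198),0)]: print(n,back(C,uv,z))
E
```

```text
p FL [ 0.56888272 -0.36196798  0.        ]
FR [ 5.48856023e-01 -9.12482007e-02  1.11022302e-16][ WARN:0@0.571] global loadsave.cpp:1063 imwrite_ Unsupported depth image for selected encoder is fallbacked to CV_8U.
```

View pics/c1.png

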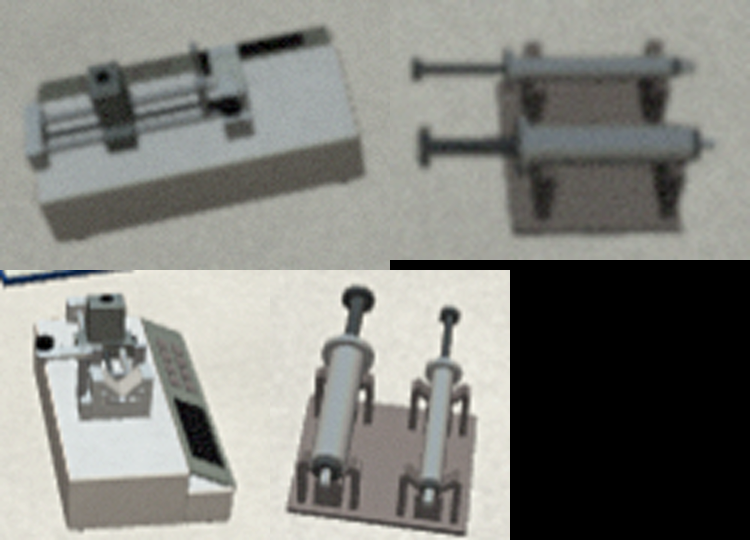

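Run:
```python
from h import *
C=cam('scene');S=cam('side')
print('pusher top',back(C,(194.3,165),.134),back(S,(365.7,129.3),.134))
print('V',back(S,(370,156),.105))
for n,uv in[('plend',(358.7,181.7)),('flange',(383,182.5)),('tip',(430.5,181))]: print(n,back(C,uv,.058))
g=lambda x,y:(320+(x-270)/3,235+(y-270)/3)
for n,uv in[('plend',g(358,298)),('flange',g(346,352)),('tip',g(327,476))]: print(n,back(S,uv,.058))
s=robot.read_state(); print(R.from_euler('xyz',s['eef_rot'],degrees=True).as_matrix().round(3))
for q in ['pusher','flange_plate','syringe','small_syringe','rest']:
  for n in('scene','side'):
    print(q,n,[(round(d['p'],2),d['pixel']) for d in models.cut_out(n,q)[:3]])
```

```text
pusher top [ 0.52148808 -0.28785689  0.134     ] [ 0.51948667 -0.28896203  0.134     ]
V [ 0.50880213 -0.19476356  0.105     ]
plend [0.5698558  0.11006132 0.058     ]
flange [0.58122879 0.17054764 0.058     ]
tip [0.59367028 0.29178106 0.058     ]
plend [0.5651328  0.10905696 0.058     ]
flange [0.57426946 0.16775107 0.058     ]
tip [0.58684954 0.28662258 0.058     ]
[[-0.     0.437 -0.9  ]
 [ 0.001 -0.9   -0.437]
 [-1.    -0.002 -0.   ]]
pusher scene [(0.63, [172.8, 198.8])]
pusher side [(0.84, [141.9, 364.7])]
flange_plate scene [(0.73, [193.3, 400.2]), (0.54, [180.9, 398.5])]
flange_plate side []
syringe scene [(0.77, [252.5, 451.7]), (0.62, [180.6, 399.0])]
syringe side [(0.96, [317.8, 248.7]), (0.58, [271.3, 344.0])]
small_syringe scene [(0.85, [163.9, 396.2])]
small_syringe side [(0.93, [280.4, 378.4])]
rest scene []
rest side [(0.76, [301.9, 361.9])]
```

```bash
python3 -m handwheel '[[[29,39,0,0,0,0.149],[29,39,0,0,0,0.149],[29,39,0,0,0,0.149],[29,39,0,0,0,0.149],[29,39,0,0,0,0.149],[29,39,0,0,0,0.149],[29,39,0,0,0,0.149],[29,39,0,0,0,0.149]]]' 0.65; python3 -m handwheel '[[[0,0,0,0,0,0],[0,0,0,0,0,0]]]'
python3 - <<'E'
from h import *
s=robot.read_state();print(s['ee_pos'],R.from_euler('xyz',s['eef_rot'],degrees=True).as_matrix().round(3).tolist(),s['joint_pos'])
im=shot('wrist'); cv2.imwrite('pics/w1.png',im)
E
```

```text
t: 1.65
ee_pos: [0.5197, -0.2657, 0.2496]
eef_rot: [61.7, 89.8, -22.2]
force: [0.3, 0.2, 0.7]
grip_width: 0.0553
t: 1.9
ee_pos: [0.521, -0.2634, 0.2497]
eef_rot: [60.0, 89.8, -23.7]
force: [0.8, -0.1, -0.6]
grip_width: 0.0555
[ 0.52099081 -0.26344274  0.24974999] [[0.004, 0.994, 0.11], [-0.002, 0.11, -0.994], [-1.0, 0.004, 0.002]] [-3.79695381e+01  5.05674169e+00  9.92514503e+01  6.33220512e-02
  7.54501891e+01 -4.42751774e+01]
```

View pics/w1.png

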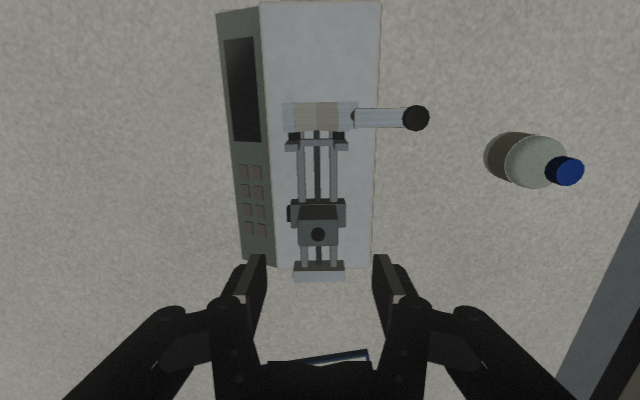

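Run:
```python
from h import *
W=cam('wrist')
for n,uv,z in[('pusher top',(318,234),.134),('cradle V L',(284,116),.115),('cradle V R',(356,117),.115),('V mid',(316,103),.101),('V mid near',(316,131),.101),('plate L',(286,145),.1285),('plate R',(348,145),.1285),('rodL far',(302,146),.1),('rodL near',(301,258),.1),('hous far L',(261,4),.07),('hous far R',(380,2),.07),('nearR',(372,268),.07),('rearplateL',(293,270),.12),('R',(344,270),.12)]: print(n,back(W,uv,z).round(4))
im=cv2.imread('pics/w1.png')[80:290,200:440]; cv2.imwrite('pics/w1c.png',cv2.resize(im,None,fx=2.8,fy=2.8,interpolation=cv2.INTER_CUBIC))
```

```text
pusher top [ 0.523  -0.2906  0.134 ]
cradle V L [ 0.4844 -0.1957  0.115 ]
cradle V R [ 0.5439 -0.19    0.115 ]
V mid [ 0.5096 -0.1828  0.101 ]
V mid near [ 0.5121 -0.2062  0.101 ]
plate L [ 0.489  -0.2174  0.1285]
plate R [ 0.539  -0.2119  0.1285]
rodL far [ 0.5009 -0.2209  0.1   ]
rodL near [ 0.5103 -0.3348  0.1   ]
hous far L [ 0.4531 -0.1067  0.07  ]
hous far R [ 0.5562 -0.0937  0.07  ]
nearR [ 0.5931 -0.3559  0.07  ]
rearplateL [ 0.5038 -0.3375  0.12  ]
R [ 0.5529 -0.3323  0.12  ]
```

View pics/w1c.png

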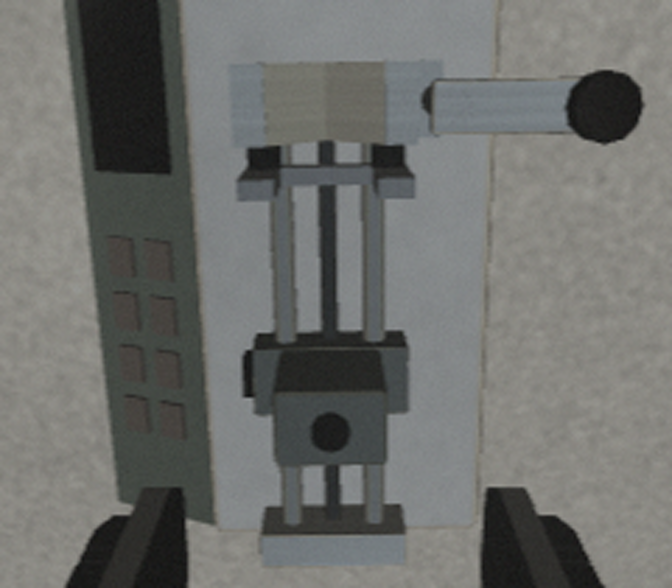

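Run:
```python
from h import *
from scipy.optimize import least_squares
W=cam('wrist'); g=lambda x,y:(200+x/2.8,80+y/2.8)
def pts(p):
    x,y,th,yp,w,hx=p; A=np.array
    L=[(-26,0,128.5),(26,0,128.5),(-18,yp+13,134),(18,yp+13,134),(-18,yp-13,134),(18,yp-13,134),(-w,38,115),(w,38,115),(w,14,115)]
    L=A(L)/1000.; c,s=np.cos(th),np.sin(th)
    return np.c_[x+c*L[:,0]-s*L[:,1],y+s*L[:,0]+c*L[:,1],L[:,2]]
uv=np.array([g(*q) for q in[(236,198),(415,198),(275,390),(387,390),(275,463),(386,463),(231,63),(441,61),(440,146)]])
r=least_squares(lambda p:(proj(W,pts(p))-uv).ravel(),[.515,-.215,.11,-80,30,60],x_scale=[.01,.01,.1,10,10,10],loss='soft_l1')
print(r.x.round(4),np.degrees(r.x[2]));print((proj(W,pts(r.x))-uv).round(1))
p=pts(r.x); print('pusher',p[2:6].mean(0))
```

```text
[  0.5158  -0.2193   0.1016 -70.349   31.4557  60.    ] 5.819615176512593
[[ 2.5  0. ]
 [ 2.3  0.5]
 [-0.9 -0.6]
 [ 0.9 -0.4]
 [-0.4  0.5]
 [ 0.4  0.7]
 [-2.  -1. ]
 [-0.2  0.3]
 [-1.2 -0. ]]
pusher [ 0.52297339 -0.28928224  0.134     ]
```

```bash
python3 -m handwheel '[[[1,-13,-20,0,0,0],[1,-13,-30,0,0,0],[0,0,-30,0,0,0],[0,0,-25,0,0,0],[0,0,-20,0,0,0],[0,0,-6,0,0,0],[0,0,0,0,0,0]]]'
python3 - <<'E'
from h import *
s=robot.read_state();print(s['ee_pos']);shot('wrist','w2.png')
E
```

```text
t: 2.82
ee_pos: [0.516, -0.2995, 0.1069]
eef_rot: [-128.9, 89.9, 146.4]
force: [0.4, 0.1, 0.2]
grip_width: 0.0555
[ 0.51596033 -0.29947364  0.10685765]
```

```bash
python3 -m handwheel '[[[0,0,6,0,0,0],[0,0,0,0,0,0],[0,0,0,0,0,0]]]'
python3 - <<'E'
from h import *
s=robot.read_state();print(s['ee_pos'],s['force'],s['qvel'].round(2))
E
```

```text
t: 3.25
ee_pos: [0.5173, -0.3007, 0.1163]
eef_rot: [40.0, 89.8, -44.7]
force: [-0.5, 0.1, -0.9]
grip_width: 0.0559
[ 0.51734117 -0.30072896  0.11632789] [-0.47791809  0.05925848 -0.90232512] [ 0.02 -0.61 -0.55 -0.04  0.03 -0.03]
```

View pics/w2.png

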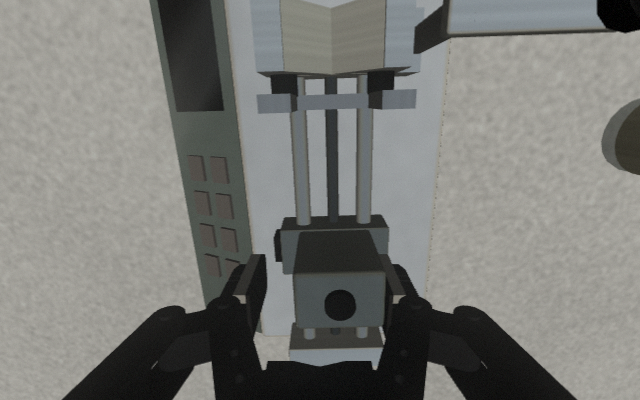

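```bash
cat > w2.py <<'E'
from h import *
c=vision.get_calibration('wrist'); T=np.eye(4); T[:3,:3]=R.from_euler('xyz',[-128.9,89.9,146.4],degrees=True).as_matrix(); T[:3,3]=[0.516,-0.29947,0.10686]
Q=T@c['T_tool_cam']; W=(c,Q[:3,:3],Q[:3,3])
E
python3 - <<'E'
from w2 import *
for n,uv,z in[('hole',(340.5,305),.134),('pTL',(294,272),.134),('pTR',(384,272),.134),('plL',(257,112),.1285),('plR',(416,107),.1285),('plLf',(257,95),.1285),('plRf',(416,90),.1285),('slotL',(297,103),.1285),('slotR',(368,103),.1285),('Vn',(331,75),.0956),('Vf',(331,11),.0956),('crL',(252,70),.115),('crR',(415,70),.115),('rodLf',(300,150),.1),('rodRf',(365,150),.1),('rodLn',(306,220),.1),('rodRn',(363,220),.1)]: print(n,back(W,uv,z).round(4))
im=cv2.imread('pics/w2.png')[0:240,220:460]; cv2.imwrite('pics/w2c.png',cv2.resize(im,None,fx=2.5,fy=2.5,interpolation=cv2.INTER_CUBIC))
E
```

```text
hole [ 0.5231 -0.291   0.134 ]
pTL [ 0.5041 -0.278   0.134 ]
pTR [ 0.5376 -0.2749  0.134 ]
plL [ 0.4877 -0.2222  0.1285]
plR [ 0.5397 -0.2158  0.1285]
plLf [ 0.4876 -0.2169  0.1285]
plRf [ 0.5387 -0.2106  0.1285]
slotL [ 0.5007 -0.2181  0.1285]
slotR [ 0.5238 -0.216   0.1285]
Vn [ 0.5118 -0.206   0.0956]
Vf [ 0.5094 -0.1828  0.0956]
crL [ 0.4829 -0.2086  0.115 ]
crR [ 0.541  -0.2032  0.115 ]
rodLf [ 0.5014 -0.2377  0.1   ]
rodRf [ 0.5297 -0.2351  0.1   ]
rodLn [ 0.5066 -0.2704  0.1   ]
rodRn [ 0.5334 -0.2679  0.1   ]
```

View pics/w2c.png

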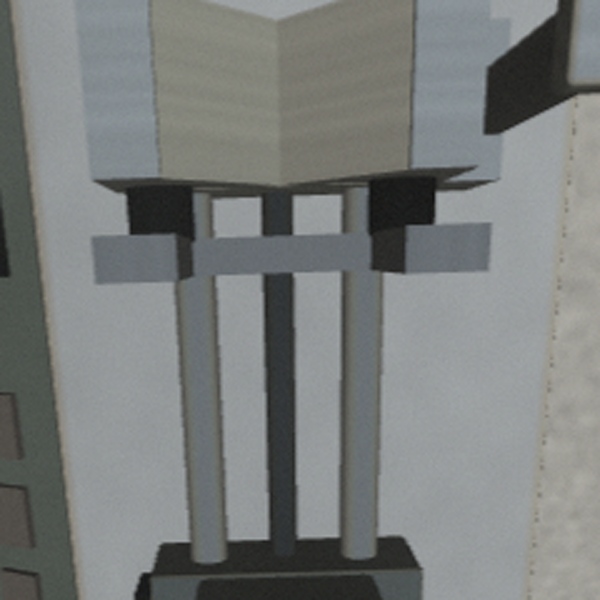

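```bash
python3 -m handwheel '[[[4,7,1,0,0,0],[0,0,0,0,0,0],[0,0,0,0,0,0]]]'; python3 -m handwheel '[[[0,0,0,0,0,0],[0,0,0,0,0,0],[0,0,0,0,0,0],[0,0,0,0,0,0],[0,0,0,0,0,0],[0,0,0,0,0,0]]]' 0.2
```

```text
t: 3.62
ee_pos: [0.522, -0.293, 0.1179]
eef_rot: [41.4, 89.7, -43.2]
force: [0.7, -0.2, 0.3]
grip_width: 0.0553
t: 4.38
ee_pos: [0.5235, -0.293, 0.1185]
eef_rot: [49.8, 89.6, -34.6]
force: [2.6, 1.1, 0.2]
grip_width: 0.0353
```

```bash
python3 -m handwheel '[[[0.6,-5,0,0,0,0],[0.6,-5,0,0,0,0],[0.6,-5,0,0,0,0],[0.3,-3,0,0,0,0]]]'; python3 -m handwheel '[[[0.3,-3,0,0,0,0],[0.3,-3,0,0,0,0]]]'
```

```text
t: 4.88
ee_pos: [0.5258, -0.3113, 0.1185]
eef_rot: [62.9, 89.6, -21.5]
force: [2.5, 2.7, 0.9]
grip_width: 0.0352
t: 5.12
ee_pos: [0.5266, -0.3177, 0.1185]
eef_rot: [64.2, 89.6, -20.2]
force: [3.4, 2.3, 0.3]
grip_width: 0.0355
```

```bash
for i in 1 2 3 4 5 6; do :; done; python3 -m handwheel '[[[0.3,-3,0,0,0,0],[0.3,-3,0,0,0,0]]]' | sed -n 2,4p; python3 -m handwheel '[[[0.3,-3,0,0,0,0],[0.3,-2,0,0,0,0]]]'| sed -n 2,4p; python3 -m handwheel '[[[0.2,-2,0,0,0,0],[0.2,-2,0,0,0,0]]]'| sed -n 2,4p
```

```text
ee_pos: [0.5274, -0.324, 0.1185]
eef_rot: [65.5, 89.6, -18.9]
force: [2.6, 1.8, 1.4]
ee_pos: [0.5281, -0.3293, 0.1185]
eef_rot: [65.5, 89.6, -18.9]
force: [2.9, 2.4, 0.5]
ee_pos: [0.5286, -0.3336, 0.1185]
eef_rot: [66.4, 89.6, -18.0]
force: [3.4, 2.5, 0.9]
```

```bash
python3 -m handwheel '[[[0.2,-2,0,0,0,0],[0.2,-2,0,0,0,0]]]' | sed -n 2,4p; python3 -m handwheel '[[[0.2,-2,0,0,0,0],[0.2,-2,0,0,0,0]]]'| sed -n 2,4p; python3 -m handwheel '[[[0.2,-2,0,0,0,0],[0.2,-2,0,0,0,0]]]'| sed -n 2,4p
```

```text
ee_pos: [0.5291, -0.3378, 0.1185]
eef_rot: [66.8, 89.6, -17.6]
force: [3.2, 2.5, 1.3]
ee_pos: [0.5294, -0.3404, 0.1184]
eef_rot: [101.9, 89.6, 17.5]
force: [-0.1, 13.5, 6.7]
ee_pos: [0.5295, -0.3404, 0.1184]
eef_rot: [157.7, 89.3, 73.3]
force: [-0.5, 11.7, 6.9]
```

```bash
python3 -m handwheel '[[[0,0,0,0,0,0],[0,0,0,0,0,0],[0,0,20,0,0,0],[0,0,40,0,0,0],[0,0,40,0,0,0],[0,10,20,0,0,0]]]' 0.65; python3 -m handwheel '[[[6,50,0,0,0,-0.04],[6,50,0,0,0,-0.04],[6,50,0,0,0,-0.04],[6,50,0,0,0,-0.04],[6,50,0,0,0,-0.04],[6,50,0,0,0,0],[6,50,0,0,0,0],[6,50,0,0,0,0]]]'; python3 -m handwheel '[[[0,45,-15,0,0,0],[0,45,-15,0,0,0],[0,30,-10,0,0,0],[0,0,0,0,0,0],[0,0,0,0,0,0]]]';python3 - <<'E'
from h import *
s=robot.read_state();print(s['ee_pos'],s['eef_rot'],s['qvel'].round(1));shot('wrist','w3.png');shot('side','s3.png')
E
```

```text
t: 7.38
ee_pos: [0.527, -0.3323, 0.2435]
eef_rot: [168.6, 89.5, 83.9]
force: [-0.9, -0.5, -0.3]
grip_width: 0.056
t: 8.38
ee_pos: [0.5729, 0.0793, 0.2491]
eef_rot: [123.4, 89.5, 26.5]
force: [0.1, -0.1, -0.5]
grip_width: 0.0558
t: 9.0
ee_pos: [0.5701, 0.2071, 0.2093]
eef_rot: [117.3, 89.5, 20.7]
force: [0.6, -1.0, 0.2]
grip_width: 0.0553
[0.57013835 0.2070671  0.20930407] [117.2925444   89.49778285  20.70933673] [0.5 0.  0.4 0.1 0.2 0.2]
```

View pics/w3.png

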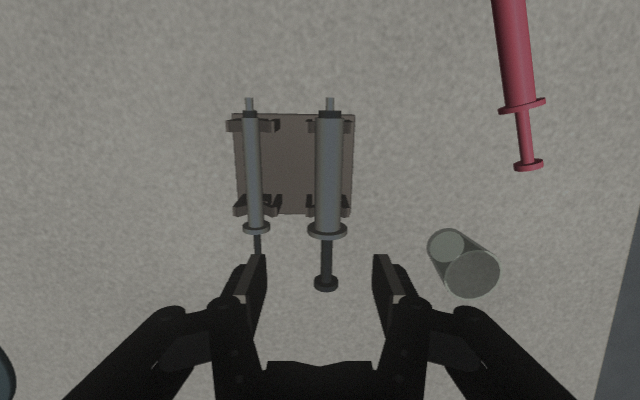

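Run:
```python
from h import *
W=cam('wrist')
im=cv2.imread('pics/w3.png')
for n,uv in[('tip',(330,98)),('b1',(330.5,120)),('b2',(327,215)),('fl front',(327,228)),('plunger',(326,283))]: print(n,back(W,uv,.058).round(4))
for d in models.cut_out('wrist','syringe')[:3]:
    m=d['pixels']; print(d['p'],d['pixel'])
    for r in range(100,240,12):
        c=np.where(m[r])[0]
        if len(c): print(r,c.min(),c.max())
for r in(130,170,200): print(r,cv2.cvtColor(im,6)[r,305:352].tolist())
```

```text
tip [0.5909 0.2913 0.058 ]
b1 [0.5894 0.2729 0.058 ]
b2 [0.5766 0.1837 0.058 ]
fl front [0.5751 0.1699 0.058 ]
plunger [0.5672 0.1068 0.058 ]
0.92 [66.8, 522.2]
100 505 544
112 499 527
124 516 529
136 518 530
148 519 531
160 520 541
0.68 [189.0, 327.5]
100 326 333
112 318 340
124 315 343
136 315 342
148 314 343
160 313 341
172 313 341
184 314 340
196 314 340
208 314 341
220 312 339
232 307 347
130 [85, 85, 76, 58, 55, 55, 56, 59, 60, 53, 51, 56, 67, 71, 74, 82, 84, 89, 88, 88, 92, 88, 90, 92, 88, 91, 90, 88, 91, 89, 88, 86, 88, 90, 87, 84, 83, 72, 58, 54, 55, 55, 56, 59, 61, 69, 82]
170 [77, 78, 77, 78, 77, 77, 79, 78, 76, 62, 52, 59, 67, 74, 78, 81, 84, 84, 86, 91, 86, 90, 88, 86, 88, 90, 89, 91, 86, 88, 85, 88, 85, 84, 83, 74, 66, 75, 79, 79, 78, 81, 84, 82, 84, 82, 73]
200 [71, 49, 32, 36, 34, 31, 38, 63, 76, 62, 49, 61, 71, 74, 80, 84, 85, 89, 89, 85, 88, 88, 89, 88, 88, 90, 88, 88, 85, 86, 86, 88, 87, 84, 75, 79, 54, 36, 36, 36, 36, 36, 60, 75, 78, 73, 108]
```

```bash
python3 -m handwheel '[[[6,10,-20,0,0,0],[6,9,-40,0,0,0],[0,0,-30,0,0,0],[0,0,0,0,0,0],[0,0,0,0,0,0]]]' 0.65
python3 - <<'E'
from h import *
s=robot.read_state();print(s['ee_pos'],s['eef_rot']);shot('wrist','w4.png')
E
```

```text
t: 9.78
ee_pos: [0.5863, 0.2218, 0.1223]
eef_rot: [111.0, 89.0, 14.0]
force: [0.2, 0.6, 0.6]
grip_width: 0.0553
[0.58633828 0.22176609 0.12226182] [111.04120115  89.01187122  13.97869054]
```

View pics/w4.png

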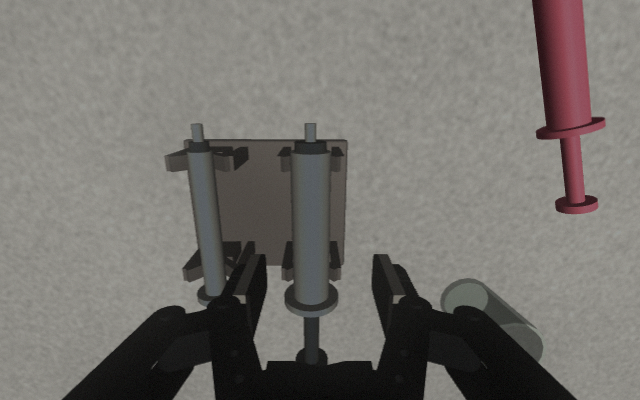

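Run:
```python
from h import *
W=cam('wrist')
g=cv2.cvtColor(cv2.imread('pics/w4.png'),6)
for n,uv in[('tip',(310.5,124)),('b1',(311,180)),('b2',(311,250)),('fl front edge bottom visible',(311,292))]: print(n,back(W,uv,.058).round(4))
for r in(175,200,225,245):
    x=g[r,280:345].astype(float); print(r,x.astype(int).tolist())
```

```text
tip [0.5904 0.292  0.058 ]
b1 [0.586  0.2571 0.058 ]
b2 [0.5794 0.2071 0.058 ]
fl front edge bottom visible [0.5749 0.173  0.058 ]
175 [80, 82, 82, 81, 83, 81, 82, 80, 83, 81, 68, 56, 61, 71, 76, 78, 80, 87, 88, 90, 93, 94, 91, 92, 92, 93, 89, 93, 91, 91, 91, 88, 93, 91, 91, 92, 91, 93, 92, 93, 94, 93, 93, 88, 90, 86, 86, 80, 72, 67, 59, 74, 86, 88, 84, 83, 87, 86, 84, 90, 87, 88, 89, 86, 83]
200 [79, 75, 78, 77, 78, 76, 77, 78, 75, 80, 66, 54, 54, 64, 71, 77, 79, 83, 82, 89, 90, 87, 92, 88, 90, 90, 91, 89, 92, 89, 91, 93, 90, 92, 93, 91, 91, 93, 87, 90, 92, 88, 88, 88, 92, 83, 82, 77, 70, 66, 73, 81, 81, 83, 83, 86, 79, 85, 86, 87, 84, 84, 82, 85, 75]
225 [76, 76, 79, 77, 75, 74, 77, 74, 75, 75, 76, 67, 55, 58, 66, 73, 76, 80, 86, 86, 89, 86, 91, 89, 91, 88, 92, 90, 92, 91, 90, 92, 93, 90, 93, 93, 91, 90, 88, 90, 90, 92, 90, 88, 85, 85, 82, 78, 72, 67, 74, 79, 80, 82, 80, 79, 82, 80, 80, 79, 81, 83, 81, 76, 77]
245 [73, 73, 74, 72, 75, 57, 37, 30, 33, 32, 30, 29, 40, 55, 61, 70, 76, 79, 82, 88, 89, 92, 88, 93, 91, 91, 89, 92, 89, 90, 91, 91, 94, 89, 93, 89, 90, 94, 91, 92, 92, 90, 89, 89, 86, 84, 80, 73, 66, 52, 39, 35, 35, 31, 36, 36, 37, 65, 81, 80, 76, 79, 75, 66, 106]
```

```bash
python3 -m handwheel '[[[-4,4,0,-0.004,0.017,0],[0,0,-25,0,0,0],[0,0,-20,0,0,0],[0,0,0,0,0,0],[0,0,0,0,0,0]]]' 0.65
python3 - <<'E'
from h import *
s=robot.read_state();print(s['ee_pos'],R.from_euler('xyz',s['eef_rot'],degrees=True).as_matrix().round(4).tolist())
E
```

```text
t: 10.45
ee_pos: [0.5851, 0.227, 0.0819]
eef_rot: [110.3, 89.6, 13.2]
force: [0.9, -0.0, 0.6]
grip_width: 0.0553
[0.5850869  0.22698692 0.08193849] [[0.0069, 0.9924, -0.123], [0.0016, -0.123, -0.9924], [-1.0, 0.0066, -0.0025]]
```

```bash
python3 -m handwheel '[[[-3,0,-13,0,0.005,0],[0,0,-10,0,0,0],[0,0,0,0,0,0],[0,0,0,0,0,0]]]' 0.65
```

```text
t: 10.95
ee_pos: [0.5825, 0.2271, 0.0585]
eef_rot: [128.9, 89.8, 31.8]
force: [-0.3, 0.3, 0.6]
grip_width: 0.0553
```

```bash
python3 -m handwheel '[[[-0.4,0,-2,0,0,0],[0,0,0,0,0,0]]]' 0.65|sed -n 2,4p; python3 -m handwheel '[[[0,0,0,0,0,0],[0,0,0,0,0,0],[0,0,0,0,0,0],[0,0,0,0,0,0],[0,0,0,0,0,0],[0,0,0,0,0,0],[0,0,0,0,0,0]]]' 0.05;  python3 - <<'E'
from h import *
s=robot.read_state();print(s['ee_pos'],R.from_euler('xyz',s['eef_rot'],degrees=True).as_matrix().round(4).tolist())
E
```

```text
ee_pos: [0.5823, 0.2272, 0.0568]
eef_rot: [125.2, 89.8, 28.1]
force: [-0.8, -0.5, 0.7]
t: 12.08
ee_pos: [0.5823, 0.2273, 0.0573]
eef_rot: [127.6, 89.8, 30.5]
force: [-0.6, -0.7, 0.8]
grip_width: 0.024
[0.58230959 0.22725833 0.05733445] [[0.0036, 0.9924, -0.1232], [0.0021, -0.1232, -0.9924], [-1.0, 0.0033, -0.0025]]
```

```bash
python3 -m handwheel '[[[0,0,8,0,0,0],[0,0,20,0,0,0],[0,0,40,0,0,0],[0,0,40,0,0,0],[0,0,40,0,0,0],[0,-10,20,0,0,0],[-7,-30,0,0,0,0.024],[-7,-35,0,0,0,0.03]]]'|sed -n 2,5p; python3 -m handwheel '[[[-8,-40,0,0,0,0.03],[-8,-40,0,0,0,0.03],[-8,-40,0,0,0,0.03],[-8,-40,0,0,0,0.03],[-8,-40,0,0,0,0.03],[-8,-35,0,0,0,0.03],[-5,-20,0,0,0,0],[0,0,0,0,0,0]]]'
python3 - <<'E'
from h import *
s=robot.read_state();print(s['ee_pos'],R.from_euler('xyz',s['eef_rot'],degrees=True).as_matrix().round(4).tolist())
E
```

```text
ee_pos: [0.5666, 0.1507, 0.2364]
eef_rot: [112.0, 89.6, 18.3]
force: [0.5, -1.0, -2.0]
grip_width: 0.0243
t: 14.08
ee_pos: [0.5056, -0.1174, 0.235]
eef_rot: [163.5, 89.8, 80.2]
force: [-0.2, 0.3, -1.2]
grip_width: 0.0238
[ 0.5056249  -0.11743224  0.23500822] [[0.0005, 0.9932, 0.1161], [0.0031, 0.1161, -0.9932], [-1.0, 0.0009, -0.003]]
```

```bash
python3 -m handwheel '[[[0,-20,-15,0,0,0],[1,-18,-25,0,0,0],[0,-5,-22,0,0,0],[0,0,0,0,0,0],[0,0,0,0,0,0],[0,0,0,0,0,0]]]'
python3 - <<'E'
from h import *
s=robot.read_state();print(s['ee_pos'],R.from_euler('xyz',s['eef_rot'],degrees=True).as_matrix().round(4).tolist())
a=shot('wrist','w5.png');b=shot('side','s5.png')[60:260,260:460]
shot('scene','c5.png')
cv2.imwrite('pics/w5v.png',np.clip(cv2.resize(a[100:],None,fx=1.25,fy=1.25)*1.4,0,255))
E
```

```text
t: 14.82
ee_pos: [0.5067, -0.1589, 0.1734]
eef_rot: [143.3, 89.8, 60.1]
force: [0.2, 0.9, -2.0]
grip_width: 0.0243
[ 0.50673942 -0.15885817  0.17339159] [[0.0021, 0.9929, 0.1188], [0.0037, 0.1188, -0.9929], [-1.0, 0.0026, -0.0034]][ WARN:0@2.477] global loadsave.cpp:1063 imwrite_ Unsupported depth image for selected encoder is fallbacked to CV_8U.
```

View pics/w5.png

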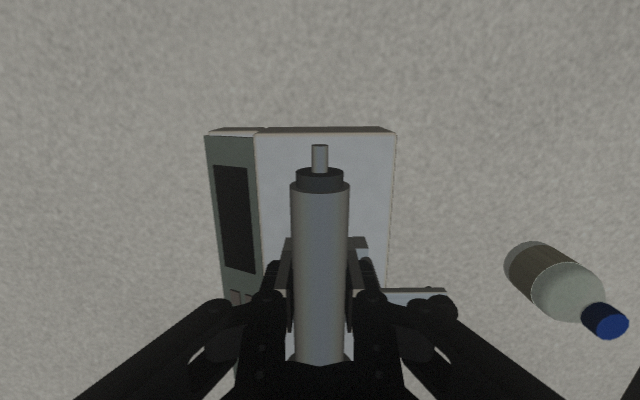

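Run:
```python
from h import *
W=cam('wrist'); g=cv2.cvtColor(cv2.imread('pics/w5.png'),6)
z=.174
print('tip',back(W,(320,147),z).round(4)); 
print('barrel front end(ctr axis)',back(W,(320,188),z+.013).round(4))
for r in(215,240): print(r,g[r,280:360].tolist())
print(back(W,(320,215),z),back(W,(320,240),z))
```

```text
tip [ 0.4989 -0.0944  0.174 ]
barrel front end(ctr axis) [ 0.5005 -0.1082  0.187 ]
215 [137, 137, 136, 135, 136, 137, 136, 139, 137, 136, 98, 56, 60, 67, 72, 76, 77, 81, 85, 82, 88, 88, 90, 93, 92, 90, 94, 94, 93, 92, 95, 92, 92, 95, 94, 94, 93, 95, 96, 92, 92, 95, 91, 94, 94, 95, 94, 94, 94, 95, 95, 95, 95, 90, 93, 91, 94, 92, 91, 91, 89, 89, 89, 85, 85, 81, 75, 68, 82, 119, 137, 138, 138, 141, 140, 139, 139, 139, 136, 140]
240 [134, 138, 133, 136, 109, 71, 53, 56, 53, 52, 52, 52, 58, 59, 65, 71, 73, 79, 80, 79, 84, 89, 91, 91, 90, 92, 89, 91, 91, 93, 94, 91, 89, 92, 90, 88, 91, 93, 90, 91, 90, 93, 92, 94, 93, 91, 94, 94, 91, 94, 94, 94, 95, 94, 93, 94, 93, 93, 93, 88, 88, 87, 84, 83, 77, 72, 68, 60, 56, 53, 56, 57, 57, 55, 55, 56, 55, 58, 56, 55]
[ 0.50248268 -0.12412033  0.174     ] [ 0.50394209 -0.13623592  0.174     ]
```

```bash
python3 -m handwheel '[[[1,-7,0,0,0,0],[0,0,0,0,0,0],[0,0,-8,0,0,0],[0,0,0,0,0,0],[0,0,0,0,0,0]]]'
```

```text
t: 15.6
ee_pos: [0.5079, -0.1667, 0.1651]
eef_rot: [134.1, 89.8, 50.9]
force: [-0.6, 0.4, -2.2]
grip_width: 0.0242
```

```bash
python3 -m handwheel '[[[0,-0.5,-10,0,0,0],[0,0,-10,0,0,0],[0,0,-8,0,0,0],[0,0,0,0,0,0],[0,0,0,0,0,0]]]'
python3 - <<'E'
from h import *
s=robot.read_state();print(s['ee_pos'],R.from_euler('xyz',s['eef_rot'],degrees=True).as_matrix().round(4).tolist())
shot('side','s6.png');shot('scene','c6.png')
a=cv2.imread('pics/s6.png')[110:190,320:420];b=cv2.imread('pics/c6.png')[130:210,180:280]
cv2.imwrite('pics/v6.png',np.clip(np.hstack([cv2.resize(i,(400,320),interpolation=cv2.INTER_CUBIC) for i in(a,b)])*1.5,0,255).astype('uint8'))
E
```

```text
t: 16.23
ee_pos: [0.5075, -0.1668, 0.1343]
eef_rot: [155.1, 89.7, 71.9]
force: [1.0, 0.9, -1.8]
grip_width: 0.0243
[ 0.5074752  -0.16682327  0.13432382] [[0.0014, 0.9929, 0.1187], [0.0042, 0.1187, -0.9929], [-1.0, 0.0018, -0.004]]
```

View pics/v6.png

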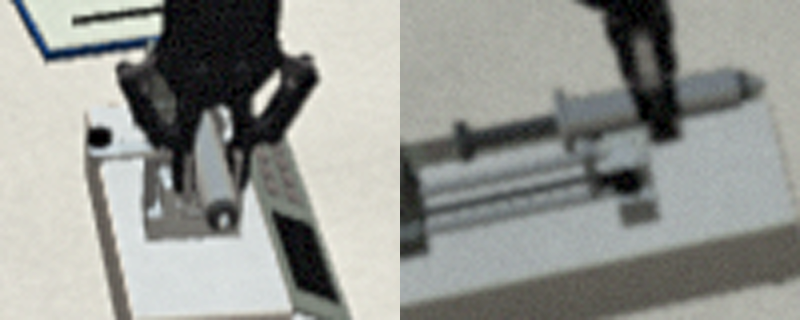

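```bash
python3 -m handwheel '[[[0,0,-7,0,0,0],[0,0,-5,0,0,0],[0,0,0,0,0,0],[0,0,0,0,0,0]]]'|sed -n 2,5p; python3 -m handwheel '[[[0,0,-3,0,0,0],[0,0,0,0,0,0],[0,0,0,0,0,0]]]'|sed -n 2,5p
```

```text
ee_pos: [0.5078, -0.167, 0.1221]
eef_rot: [139.5, 89.8, 56.3]
force: [-0.2, -0.7, -2.2]
grip_width: 0.0244
ee_pos: [0.5079, -0.1671, 0.1191]
eef_rot: [133.6, 89.8, 50.4]
force: [0.3, 0.4, -1.7]
grip_width: 0.0241
```

```bash
python3 -m handwheel '[[[0,0,-3,0,0,0],[0,0,0,0,0,0],[0,0,0,0,0,0]]]'|sed -n 2,5p; python3 -m handwheel '[[[0,0,-1.5,0,0,0],[0,0,0,0,0,0],[0,0,0,0,0,0]]]'|sed -n 2,5p; python3 -m handwheel '[[[0,0,-1,0,0,0],[0,0,0,0,0,0],[0,0,0,0,0,0]]]'|sed -n 2,5p
```

```text
ee_pos: [0.508, -0.1671, 0.116]
eef_rot: [131.7, 89.7, 48.5]
force: [-0.3, 1.0, -2.1]
grip_width: 0.0244
ee_pos: [0.508, -0.1671, 0.1144]
eef_rot: [131.1, 89.8, 47.9]
force: [-0.2, 0.3, -1.1]
grip_width: 0.0242
ee_pos: [0.508, -0.1672, 0.1136]
eef_rot: [129.3, 89.8, 46.1]
force: [-0.1, -0.5, -1.1]
grip_width: 0.024
```

```bash
python3 -m handwheel '[[[0,0,-0.7,0,0,0],[0,0,0,0,0,0],[0,0,0,0,0,0]]]'|sed -n 2,5p; python3 -m handwheel '[[[0,0,-0.7,0,0,0],[0,0,0,0,0,0],[0,0,0,0,0,0]]]'|sed -n 2,5p
```

```text
ee_pos: [0.508, -0.1672, 0.1135]
eef_rot: [132.4, 89.8, 49.2]
force: [-0.8, 0.7, -0.6]
grip_width: 0.0241
ee_pos: [0.5081, -0.1672, 0.1134]
eef_rot: [136.8, 89.8, 53.6]
force: [-2.6, 1.3, 2.0]
grip_width: 0.0239
```

```bash
python3 -m handwheel '[[[-0.7,0,0.2,0,0,0],[0,0,0,0,0,0]]]'|sed -n 2,4p; python3 -m handwheel '[[[-0.1,1,0,0,0,0],[-0.1,1,0,0,0,0],[0,0,0,0,0,0]]]'|sed -n 2,5p; python3 -m handwheel '[[[-0.1,1,0,0,0,0],[0,0,0,0,0,0]]]'|sed -n 2,5p
```

```text
ee_pos: [0.5079, -0.1673, 0.1133]
eef_rot: [115.9, 89.7, 32.7]
force: [-0.6, 1.5, 0.7]
ee_pos: [0.5077, -0.1658, 0.1133]
eef_rot: [101.7, 89.7, 18.5]
force: [-0.3, -0.6, -0.2]
grip_width: 0.0246
ee_pos: [0.5076, -0.1648, 0.1133]
eef_rot: [100.4, 89.7, 17.2]
force: [-0.4, 0.5, -1.4]
grip_width: 0.0247
```

```bash
python3 -m handwheel '[[[-0.1,1,0,0,0,0],[0,0,0,0,0,0]]]'|sed -n 2,4p; python3 -m handwheel '[[[-0.1,1,0,0,0,0],[0,0,0,0,0,0]]]'|sed -n 2,4p; python3 -m handwheel '[[[-0.1,1,0,0,0,0],[0,0,0,0,0,0]]]'|sed -n 2,4p
```

```text
ee_pos: [0.5075, -0.1637, 0.1133]
eef_rot: [98.5, 89.7, 15.3]
force: [-0.0, -1.4, 0.2]
ee_pos: [0.5074, -0.1632, 0.1133]
eef_rot: [83.1, 89.7, -0.1]
force: [-0.4, -2.0, -1.4]
ee_pos: [0.5073, -0.1629, 0.1134]
eef_rot: [66.0, 89.7, -17.1]
force: [-1.2, -3.6, -2.0]
```

```bash
python3 -m handwheel '[[[-0.1,1,0,0,0,0]]]'|sed -n 2,4p; python3 -m handwheel '[[[-0.1,1,0,0,0,0]]]'|sed -n 2,4p
python3 - <<'E'
from h import *
for i in range(6):
    s=robot.read_state();print(s['t'],s['ee_pos'].round(5),s['force'].round(2)); vision.camera('side')
E
```

```text
ee_pos: [0.5073, -0.1623, 0.1134]
eef_rot: [56.2, 89.7, -26.9]
force: [-0.2, -6.8, -1.1]
ee_pos: [0.5072, -0.162, 0.1134]
eef_rot: [45.0, 89.6, -38.1]
force: [-0.4, -6.4, -2.3]
20.95 [ 0.50722 -0.162    0.11344] [-0.38 -6.43 -2.28]
21.0 [ 0.50719 -0.16199  0.11342] [-0.04 -6.7  -2.08]
21.05 [ 0.50721 -0.16202  0.11343] [-0.16 -8.2  -3.56]
21.1 [ 0.50721 -0.16204  0.11344] [-0.03 -7.01 -1.46]
21.15 [ 0.50721 -0.16205  0.11343] [-0.4  -6.43 -2.77]
21.2 [ 0.50719 -0.16206  0.11341] [-0.49 -7.07 -2.92]
```

```bash
python3 -m handwheel '[[[-0.1,1.3,-0.2,0,0,0]]]'|sed -n 2,4p; python3 -m handwheel '[[[-0.1,1.3,0,0,0,0]]]'|sed -n 2,4p
python3 - <<'E'
from h import *
for i in range(8):
    s=robot.read_state();print(s['t'],s['ee_pos'].round(5),s['force'].round(2)); vision.camera('side')
E
```

```text
ee_pos: [0.5072, -0.1618, 0.1133]
eef_rot: [34.8, 89.5, -48.3]
force: [-0.7, -8.5, -2.6]
ee_pos: [0.5071, -0.1616, 0.1134]
eef_rot: [26.9, 89.4, -56.3]
force: [-0.4, -8.5, -3.7]
21.5 [ 0.50713 -0.16158  0.11341] [-0.42 -8.54 -3.74]
21.55 [ 0.50713 -0.16155  0.11341] [ 0.09 -8.44 -3.49]
21.6 [ 0.50712 -0.16155  0.11339] [-1.69 -9.81 -3.03]
21.65 [ 0.50714 -0.16158  0.1134 ] [-0.74 -9.7  -3.19]
21.7 [ 0.50712 -0.16159  0.11338] [-0.29 -7.98 -3.73]
21.75 [ 0.50712 -0.16162  0.11339] [-0.54 -8.6  -4.27]
21.8 [ 0.50715 -0.1616   0.1134 ] [-1.54 -7.95 -4.01]
21.85 [ 0.50713 -0.1616   0.11339] [-0.45 -9.62 -3.25]
```

```bash
python3 -m handwheel '[[[-0.1,1.5,0,0,0,0]]]'|sed -n 2,6p
python3 - <<'E'
from h import *
F=[]
for i in range(14):
    s=robot.read_state();F.append(np.r_[s['ee_pos'][1:]*1e3,s['force']]); vision.camera('side')
F=np.array(F);print(F[[0,7,-1]].round(2),F.mean(0).round(2))
print(R.from_euler('xyz',s['eef_rot'],degrees=True).as_matrix().round(4).tolist())
shot('scene','c9.png');shot('side','s9.png');shot('wrist','w9.png')
a=cv2.imread('pics/s9.png')[110:190,320:420];b=cv2.imread('pics/c9.png')[130:210,180:280]
cv2.imwrite('pics/v9.png',np.clip(np.hstack([cv2.resize(i,(400,320),interpolation=cv2.INTER_CUBIC) for i in(a,b)])*1.5,0,255).astype('uint8'))
E
```

```text
ee_pos: [0.507, -0.1614, 0.1134]
eef_rot: [21.8, 89.2, -61.3]
force: [0.1, -9.5, -4.2]
grip_width: 0.0241
[[-1.6137e+02  1.1338e+02  1.5000e-01 -9.5000e+00 -4.2200e+00]
 [-1.6137e+02  1.1340e+02  5.2000e-01 -9.6200e+00 -4.1300e+00]
 [-1.6141e+02  1.1342e+02 -5.2000e-01 -9.5800e+00 -3.7900e+00]] [-1.6138e+02  1.1340e+02 -1.1000e-01 -9.4600e+00 -3.8800e+00]
[[0.0064, 0.9928, 0.1198], [-0.0116, 0.1199, -0.9927], [-0.9999, 0.005, 0.0123]]
```

View pics/v9.png

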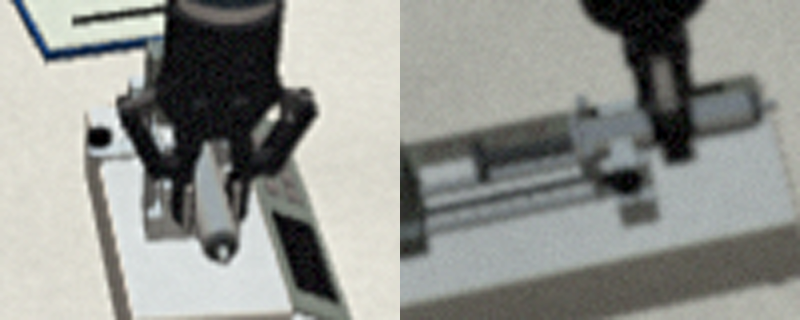

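Run:
```python
from h import *
print(robot.close_job()); s=robot.read_state(); print(s['t'],s['force'],s['ee_pos'],s['grip_width'])
```

```text
the job is handed in; nothing more can be done
None
the job is handed in; nothing more can be done
```

The thick syringe is lying in the pump's V-cradle, gripped and pressed on the flange plate with about 9.5 N. I've handed the job in, and the hand-in gives no verdict.

- **Pusher:** I slid the block back until it stopped moving, at about 12 N against the end stop, and held it there before letting go. In the last picture it is still back.
- **Syringe choice:** I took the thick one from the rest. I never went for the thin syringe, bottle, beaker or pink look-alike, but I did not re-measure their positions afterwards.
- **Seating:** I lowered the syringe until the V-cradle took its weight. That happened within about 0.1 mm of the expected height. The tip points away from the pusher and the flange is on the pusher's side of the plate.
- **Push:** Just before hand-in the wrist force averaged 9.5 N over 0.7 s, and I saw no reading near 20 N. It rose by about 3.5 N per mm, which fits the plate's rubber backing. This is the wrist reading, so the force on the plate itself may differ by a newton or so.
- **Last checks:** The grip was holding at 24 mm on the 26 mm barrel. The tool had tilted about 0.8° under the push. I could not read any force after hand-in.

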